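# Turn the ring inserts over and load them into the valet box

### The arm

A 6-joint arm with a two-finger parallel gripper is mounted at the origin on the work surface. World frame = base frame: x ahead of the robot, y to its left, z up, the work surface at z = 0. Lengths are in m, angles in degrees, forces in N, time in s.
With the tool pointing down it reaches from about 0.35 to 0.875 m from the base axis. Payload 4.2 kg.
Tool frame: the origin (TCP) lies at the very end of the fingers, on their centre line; the grasp point (between the pads) lies 19 mm behind it; z points along the fingers, y is the line along which they close (so a half turn about z gives the same grasp; the last joint's range is limited). The gripper opens to 87 mm and grips with 3 to 60 N. Pads are 19 mm wide; open, the fingers measure 117 mm over their backs; the gripper's body (75 mm by 190 mm) begins 51 mm behind the grasp point.
Start: joints at [-60.986, 22.042, 0.453, 0, -68.411, -14.817], TCP at [0.153, -0.606, 0.223] pointing down, gripper open.
Joint ranges: [-179.83, 179.83], [-69.29, 118.12], [-61.27, 80.66], [-181.25, 117.63], [-171.15, -9.14], [-177.46, 177.46]. Speed limits (degrees/s): [159.86, 159.86, 180, 180, 180, 180].

### API

Orientations are given as a 3x3 rotation matrix whose columns are the frame's x, y, z axes.
In Python, from station import sense, optics, r gives the robot as it stands. The module is installed in compiled form; this text tells all that it offers.
- The arm moves only by the shell command python3 -m pendant 'ROWS' [OPENING]. ROWS is JSON, a list that holds one entry, the list of rows, each a list of 4 numbers: the shift along the tool's x, y, z normalised to -1 to 1, where 1 is 100 mm, then the turn about the tool's z normalised to -1 to 1, where 1 is 2 rad. A call has 1 to 8 rows; each row is the pose to reach, as a shift and turn from the pose commanded when the call began, along the tool's axes at that moment; what a row does not reach only later rows make up. A row lasts 1/10 s, in which the tool goes at most 50 mm and 8.59 degrees, less where a joint would pass 70% of its speed; a pose out of reach is approached as far as the arm can. A call with a number of a shift or a turn outside -1 to 1 is refused whole. A call with a gripper value outside its range is refused whole. OPENING is the closure, from 0 (fully open) to 1 (shut), set as the call begins (- or left out, the last holds). The fingers move at their own pace and stop on an object; the grip force is fixed at half the most. Time passes only in rows, so rows that repeat a pose let the fingers close. It gives the time, the measured TCP pose, the force, the opening and the grip force at its end, in the units of the state.
- sense(): the state, without advancing time (a new reading comes with each control period).
- optics.capture(name): name is "scene" or "top" or "wrist"; returns the picture (420x560x3 uint8, red, green, blue); there is no depth.
- optics.get_calibration(name): a dict with "camera_matrix" (3x3 intrinsics, pixels), "distortion" ([k1, k2, p1, p2, k3] as OpenCV has them; the pictures are not rectified), "camera_from_world" (4x4, takes a point from world to camera coordinates). Camera axes: x right, y down, z forward; pixel columns grow to the right and rows downward; lengths in m; the calibration is good to about 2 mm. A picture is of the moment at which its call begins: read the wrist's pose just before it. get_calibration takes no time and is no camera call; for the wrist camera it gives the pose at the moment of the call.
- r.finish_job(): hands the job in; it is judged then, once.
The state is a dict: "time_s": time; "joints": joint angles; "joint_velocities": joint speeds; "effort": joint torques, N m; "tcp_pos": TCP position; "ee_rot": TCP orientation; "wrist_force": force on the tool from outside, world axes, zero at the start; "moment": the same for the moment, N m; "gripper_width": opening from 0.0 (shut) to 1.0 (fully open); "gripper_force": force on a finger pad.
Only numpy, scipy, OpenCV 4.12 (cv2) and the standard library are available. Lean on these libraries where they do the work, as an engineer would, in place of code of your own. Each camera call takes 0.05 s, during which the arm holds its last target. There are 200 camera calls.

### The job

The ring inserts on the dresser (two or three of them) lie face down. Turn every one face up, tipping it over by pushing it up against the polished sloping end of the valet box until it stands and then toppling it (stand none of them on edge anywhere else); pull the box's sprung ring tray right out to its stop, lay all the inserts flat and face up side by side in it, and only then push the tray fully shut. Leave the pomade jar and the watch case undisturbed.

Things in the scene. Friction and masses are not known exactly. Their poses are not given: they have to be found in the camera images.
- valet_box: Low black valet box, fixed. Origin under its middle; x points away from the robot (square to its open front), y along its length to the robot's left, z up. 135 mm deep (x +-67.5 mm), flat roof 48 mm high over y -165 to +165 mm; beyond y = -165 its right-hand end is a sloping steel plate (see slope_foot). A fixed ceramic tray with five cologne bottles up to 142 mm tall stands behind it.
- slope_foot (a point): Middle of the foot line of the flat, slippery polished steel plate at the box's right-hand end, on the dresser; axes as valet_box (origin plus 205.3 mm along -y). The plate is 135 mm wide in x and rises at 50 degrees towards +y. An insert pushed along +y, short end first, rides up it and comes to lean on it, its upper end about 25 mm above the roof.
- slope_top (a point): Middle of the plate's top edge, where it meets the roof: 40.3 mm along +y from slope_foot and 48 mm up; axes as valet_box. A leaning insert is hooked from behind above this edge, or pinched by its upper end (14 mm thick), and swung over towards -y in an arc about slope_foot; a flat level pull may slide its foot out instead. It topples about 10 degrees past upright.
- ring_tray (a joint): Pull-out ring tray: 0 = shut (front panel flush with the box), grows as it slides out along the box's -x, stop at 0.115 m. Starts 0 to 20 mm out. Sprung towards shut but stiff: takes about 4 N to start and 7 N at the stop, stays where it is left; pushing it back takes 2 to 4 N.
- tray_mid (a point): Middle of the tray's inner floor, 10 mm above the dresser; moves with it; axes as valet_box. Floor 109 mm (x) by 304 mm (y), no dividers: room for three inserts with long sides along x at y = -101, 0, +101 mm with finger room between. Side and back walls rise 12 mm above the floor, the front panel 30 mm. Out at the stop, all the floor is clear of the roof; the roof's underside is 30 mm above it.
- tray_handle (a point): Middle of the tray's steel bar handle: a round bar 11 mm thick and 100 mm long along the box's y, 26 mm above the dresser, 35 mm in front of the tray's front panel (centre to panel face); can be pinched or hooked from above. Moves with the tray.
- pomade: Small amber glass jar, loose, 64 mm across, 50 mm tall, to the left of the box; origin under its middle. Leave alone.
- watch_case: Small dark wooden watch case, loose, 56 x 56 x 40 mm, at the front left of the dresser; origin under its middle. Leave alone.
- insert1_mid (a point): Centre of a loose walnut ring insert, a flat block 96 mm (own x) x 64 mm (own y) x 14 mm (own z), 100 to 170 g. Its own +z points out of its plain flat back, -z out of its face (a rim round three long grey padded ring rolls). It starts face down, +z up, centre 7 mm above the dresser; face up means +z straight down. May be absent.
- insert2_mid (a point): Centre of a loose walnut ring insert, a flat block 96 mm (own x) x 64 mm (own y) x 14 mm (own z), 100 to 170 g. Its own +z points out of its plain flat back, -z out of its face (a rim round three long grey padded ring rolls). It starts face down, +z up, centre 7 mm above the dresser; face up means +z straight down. May be absent.
- insert3_mid (a point): Centre of a loose walnut ring insert, a flat block 96 mm (own x) x 64 mm (own y) x 14 mm (own z), 100 to 170 g. Its own +z points out of its plain flat back, -z out of its face (a rim round three long grey padded ring rolls). It starts face down, +z up, centre 7 mm above the dresser; face up means +z straight down. May be absent.

How it is judged:
By the outcome, as a careful person would: the job done as asked, in the order asked, and still so for the second after the job is handed in, with the robot touching nothing.
Of insert1, insert2, insert3 only 2 to 3 are there at a start; the rules pass over those that are not, and their reading is None.
At some moment in a run one of insert1, insert2, insert3 may be knocked a few centimetres aside while the robot is not near it.
Once in a run the grip may slacken for a moment while it holds something.
It also fails if it takes over 210 s, if anything falls off the work surface, if the arm or the gripper's body presses on something with over 40 N, if the wrist force passes 120 N, or if a joint passes its speed limit or range.

## Working session

There is one attempt and no reset: what is moved stays moved. The work goes in short steps, Python scripts to look and compute and a shell command to move; the robot and the scene stay as the last step left them, time stands still between calls to the robot, and variables do not carry over. Pictures are saved under pics/ and viewed, at most 14 in all, crops included, and the job is handed in when it is done.

```bash
mkdir -p pics
cat > h.py <<'E'
import numpy as np, cv2
from station import sense, optics, r
def snap(n,f):
    im=optics.capture(n); cv2.imwrite('pics/'+f,im[:,:,::-1]); return im
def cal(n):
    c=optics.get_calibration(n); return np.array(c['camera_matrix']),np.array(c['distortion']),np.array(c['camera_from_world'])
def ray(n,px,z,c=None):
    K,D,T=c or cal(n); p=cv2.undistortPoints(np.array(px,float).reshape(-1,1,2),K,D).reshape(-1,2)
    d=np.c_[p,np.ones(len(p))]@T[:3,:3]; o=-T[:3,:3].T@T[:3,3]
    return o+d*((z-o[2])/d[:,2])[:,None]
def proj(n,P):
    K,D,T=cal(n); q=cv2.projectPoints(np.array(P,float).reshape(-1,3),cv2.Rodrigues(T[:3,:3])[0],T[:3,3],K,D)[0]; return q.reshape(-1,2)
E
python3 - <<'E'
from h import *
a=snap('scene','s0.png'); b=snap('top','t0.png')
s=sense(); print(s['time_s'],s['tcp_pos'],np.round(s['ee_rot'],3).tolist(),s['gripper_width'])
for n in('scene','top'): K,D,T=cal(n); print(n,(-T[:3,:3].T@T[:3,3]).round(3),T[2,:3].round(2))
E
```

```text
0.1 [ 0.1531369  -0.60537768  0.22154224] [[-0.97, -0.245, -0.001], [-0.245, 0.97, 0.002], [0.0, 0.002, -1.0]] 1.000994183333087
scene [1.286 0.443 1.091] [-0.56 -0.33 -0.76]
top [ 4.650e-01 -1.000e-03  1.102e+00] [ 0.07  0.01 -1.  ]
```

View pics/t0.png

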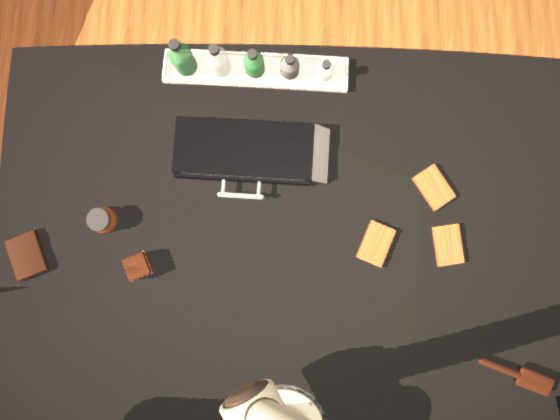

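View pics/s0.png

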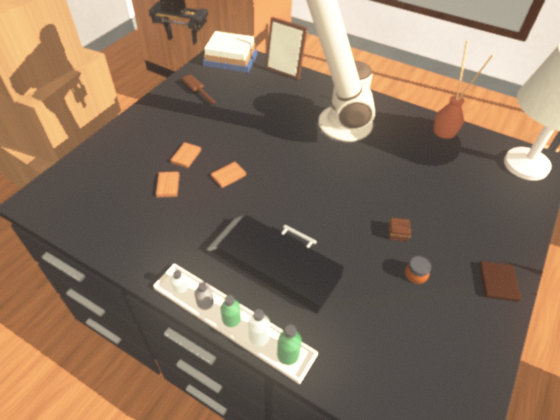

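The top view shows three inserts near px (435,187), (449,245), (377,244). The box is around (243,150), its steel slope near (320,153) and the handle near (241,196). The jar is at (103,220) and the watch case at (137,267), both well to the left.

Run:
```python
from h import *
b=cv2.imread('pics/t0.png'); hsv=cv2.cvtColor(b,cv2.COLOR_BGR2HSV)
m=cv2.inRange(hsv,(5,80,110),(25,255,255)); m[:100]=0; m[:, :340]=0; m[320:]=0
for c in cv2.findContours(m,0,2)[0]:
    if cv2.contourArea(c)<300: continue
    P=ray('top',c.reshape(-1,2),0.014)[:,:2]
    (x,y),wh,a=cv2.minAreaRect((P*1000).astype(np.float32)); print('ins',round(x),round(y),np.round(wh),round(a,1))
m=cv2.inRange(hsv,(0,0,70),(179,70,255)); sub=m[110:200,305:340]
c=max(cv2.findContours(m[110:200,305:345],0,2)[0],key=cv2.contourArea).reshape(-1,2)+[305,110]
q=cv2.boxPoints(cv2.minAreaRect(c.astype(np.float32))); print('slope quad px',q.round(1).tolist())
print('z0',ray('top',q,0).round(3)[:,:2].tolist()); print('z48',ray('top',q,.048).round(3)[:,:2].tolist())
c=max(cv2.findContours(m[180:205,210:270],0,2)[0],key=cv2.contourArea).reshape(-1,2)+[210,180]
P=ray('top',c,.03)[:,:2]; print('handle',P.min(0),P.max(0))
v=b[100:220,160:350]; cv2.imwrite('pics/c0.png',cv2.resize(v,None,fx=4,fy=4,interpolation=2))
```

```text
ins 455 -391 [101.  73.] 9.4
ins 455 -215 [ 70. 101.] 68.4
ins 594 -355 [101.  72.] 35.1
slope quad px [[305.0, 110.0], [344.0, 110.0], [344.0, 199.0], [305.0, 199.0]]
z0 [[0.779, -0.039], [0.782, -0.136], [0.56, -0.138], [0.558, -0.044]]
z48 [[0.765, -0.037], [0.768, -0.13], [0.556, -0.132], [0.554, -0.042]]
handle [0.5380437  0.04219687] [0.5984783 0.1841641]
```

View pics/c0.png

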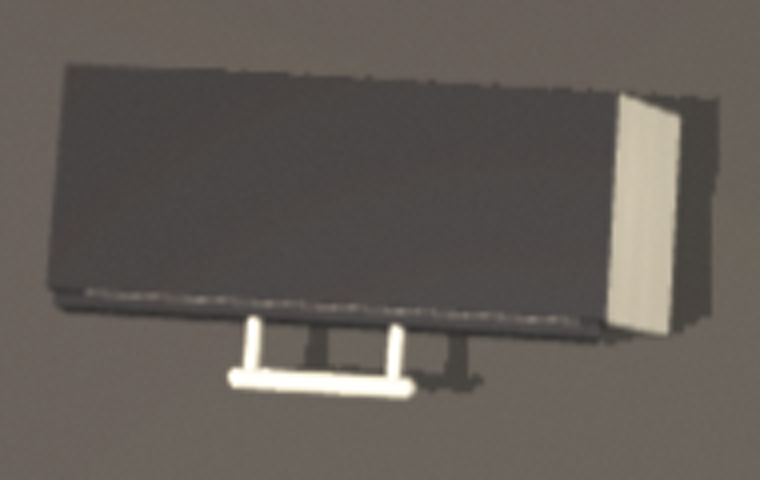

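The crop shows the roof corners, the foot line at crop px (681,115)–(668,333), and the handle bar at (230,377)–(413,388).

Run:
```python
from h import *
f=lambda p:np.array(p)/4+[160,100]-.4
R=ray('top',f([[66,65],[620,95],[607,325],[48,288]]),.048)[:,:2]
F=ray('top',f([[681,115],[668,333]]),0)[:,:2]; H=ray('top',f([[230,377],[413,388]]),.03)[:,:2]
print(R.round(3).tolist(),F.round(3).tolist(),H.round(3).tolist())
e=R[0]-R[1]; print('yaw from y-edge',np.degrees(np.arctan2(-e[0],e[1])), np.degrees(np.arctan2(-(R[3]-R[2])[0],(R[3]-R[2])[1])))
h=H[0]-H[1]; print('handle yaw',np.degrees(np.arctan2(-h[0],h[1])),'mid',H.mean(0)); print('len',np.linalg.norm(e),np.linalg.norm(R[1]-R[2]))
yaw=np.arctan2(-e[0],e[1]);ux=np.array([np.cos(yaw),np.sin(yaw)]);uy=np.array([-ux[1],ux[0]])
fc=F.mean(0); C=R.mean(0); print('foot mid',fc,'C',C,'C from foot',fc+.2053*uy, 'handle in box',(H.mean(0)-C)@ux,(H.mean(0)-C)@uy)
```

```text
[[0.745, 0.269], [0.733, -0.061], [0.597, -0.056], [0.611, 0.273]] [[0.734, -0.101], [0.599, -0.095]] [[0.563, 0.166], [0.559, 0.057]]
yaw from y-edge -2.063263428295115 -2.485316301383602
handle yaw -2.0469361846644873 mid [0.56062472 0.11157038]
len 0.3299212624983559 0.13684210830687984
foot mid [ 0.66642112 -0.09812815] C [0.67158328 0.10653579] C from foot [0.67381252 0.10703875] handle in box -0.11106788653378848 0.0010364967142315888
```

```bash
cat >> h.py <<'E'
def plan(x,y,z,a,show=True):
    "shift in tool axes (units 100 mm) and turn from now to TCP x,y,z with tool y (closing line) at world angle a (mod 180)"
    s=sense(); R=np.array(s['ee_rot']); d=R.T@(np.array([x,y,z])-s['tcp_pos'])*10
    c=np.degrees(np.arctan2(R[1,1],R[0,1])); t=(a-c+90)%180-90
    print('t',round(s['time_s'],1),'shift',d.round(3),'turn',round(-t/114.59,3),'| tcp',np.round(s['tcp_pos'],4),'yawY',round(c,1),'w',round(s['gripper_width'],2),'F',np.round(s['wrist_force'],1),'j6',round(s['joints'][5]))
E
M="python3 -m pendant"
$M '[[[-0.49,0.38,0,0],[-0.973,0.763,0,0]]]' 0
$M '[[[-0.49,0.38,0,0],[-0.973,0.763,0,0]]]'
$M '[[[-0.49,0.38,0,0],[-0.973,0.763,0,0]]]'
$M '[[[-0.49,0.38,0,0],[-0.973,0.763,0,0.06],[-0.973,0.763,0,0.13],[-0.973,0.763,0,0.2],[-0.973,0.763,0,0.27],[-0.973,0.763,0,0.312],[-0.973,0.763,0,0.312]]]'
python3 - <<'E'
from h import *
plan(.455,-.215,.1,68.4)
snap('wrist','w1.png'); snap('top','t1.png')
print(proj('wrist',[[.455,-.215,.014]]))
E
```

```text
time_s: 0.3
tcp_pos: [0.2143, -0.5261, 0.2212]
ee_rot: [[-0.97, -0.242, -0.001], [-0.242, 0.97, 0.002], [0.001, 0.002, -1.0]]
wrist_force: [1.4, 0.1, 0.5]
gripper_width: 1.001
gripper_force: 0.0
time_s: 0.5
tcp_pos: [0.2763, -0.446, 0.2221]
ee_rot: [[-0.97, -0.245, -0.0], [-0.245, 0.97, 0.001], [0.0, 0.001, -1.0]]
wrist_force: [1.1, -0.7, -0.3]
gripper_width: 0.997
gripper_force: 0.0
time_s: 0.7
tcp_pos: [0.3376, -0.3668, 0.2223]
ee_rot: [[-0.97, -0.245, -0.0], [-0.245, 0.97, 0.0], [0.0, 0.0, -1.0]]
wrist_force: [1.5, -0.6, 0.7]
gripper_width: 0.996
gripper_force: 0.0
time_s: 1.4
tcp_pos: [0.4124, -0.2705, 0.2221]
ee_rot: [[-0.93, 0.367, -0.001], [0.367, 0.93, 0.0], [0.001, 0.0, -1.0]]
wrist_force: [0.9, 0.4, 0.1]
gripper_width: 0.997
gripper_force: 0.0
t 1.4 shift [-0.194  0.673  1.221] turn 0.001 | tcp [ 0.4124 -0.2705  0.2221] yawY 68.5 w 1.0 F [0.9 0.4 0.1] j6 -97
[[334.66945596 201.13341977]]
```

View pics/w1.png

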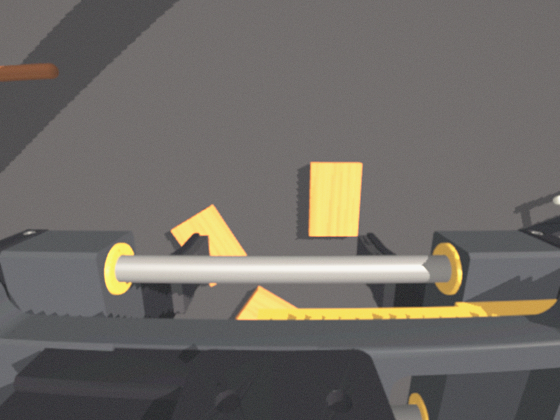

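The wrist view shows insert A squared between the fingers at (335,200), exactly where predicted. The gripper's long side lies along the closing line.

```bash
M="python3 -m pendant"
$M '[[[-0.1,0.34,0.4,0],[-0.194,0.673,0.8,0],[-0.194,0.673,1,0],[-0.194,0.673,1,0]]]' >/dev/null
$M '[[[0,0,0.4,0],[0,0,0.8,0],[0,0,0.92,0],[0,0,0.92,0]]]' >/dev/null
python3 -c "
from h import *
plan(.455,-.215,.006,68.4)"
```

```text
t 2.3 shift [-0.002  0.011  0.238] turn 0.0 | tcp [ 0.4545 -0.2159  0.0298] yawY 68.4 w 1.0 F [-0.4  0.1  0.1] j6 -105
```

```bash
M="python3 -m pendant"
$M '[[[0,0,0.12,0],[0,0,0.24,0],[0,0,0.24,0]]]' >/dev/null
$M '[[[0,0,0,0],[0,0,0,0],[0,0,0,0],[0,0,0,0],[0,0,0,0],[0,0,0,0],[0,0,0,0],[0,0,0,0]]]' 1
$M '[[[0,0,-0.3,0],[0,0,-0.6,0],[0,0,-0.6,0]]]'
python3 -c "
from h import *
plan(.664,-.163,.06,177.8)"
```

```text
time_s: 3.4
tcp_pos: [0.4556, -0.2154, 0.0069]
ee_rot: [[-0.93, 0.367, 0.001], [0.367, 0.93, -0.0], [-0.001, 0.0, -1.0]]
wrist_force: [-0.7, 1.4, 5.0]
gripper_width: 0.732
gripper_force: 30.0
time_s: 3.7
tcp_pos: [0.4579, -0.2159, 0.0697]
ee_rot: [[-0.93, 0.367, 0.007], [0.367, 0.93, -0.002], [-0.007, 0.001, -1.0]]
wrist_force: [0.8, -0.1, -1.3]
gripper_width: 0.733
gripper_force: 30.0
t 3.7 shift [-1.723  1.248  0.111] turn 0.617 | tcp [ 0.4579 -0.2159  0.0697] yawY 68.5 w 0.73 F [ 0.8 -0.1 -1.3] j6 -105
```

```bash
M="python3 -m pendant"
$M '[[[-0.2,0.15,0,-0.07],[-0.4,0.3,0,-0.14],[-0.6,0.45,0,-0.21],[-0.86,0.62,0,-0.28],[-0.86,0.62,0,-0.35],[-0.86,0.62,0,-0.42],[-0.86,0.62,0,-0.477],[-0.86,0.62,0,-0.477]]]' >/dev/null
python3 -c "
from h import *
plan(.664,-.163,.06,177.8)"
```

```text
t 4.5 shift [-1.038 -0.364  0.047] turn -0.478 | tcp [ 0.5572 -0.1891  0.0649] yawY 123.1 w 0.73 F [-0.4  0.2 -1.6] j6 -54
```

```bash
M="python3 -m pendant"
$M '[[[-0.3,-0.1,0,-0.07],[-0.6,-0.2,0,-0.14],[-0.9,-0.3,0,-0.21],[-1,-0.36,0,-0.28],[-1,-0.36,0,-0.35],[-1,-0.36,0,-0.42],[-1,-0.36,0,-0.478],[-1,-0.36,0,-0.478]]]' >/dev/null
python3 -c "
from h import *
plan(.664,-.163,.007,177.8)"
```

```text
t 5.3 shift [-0.019 -0.032  0.583] turn -0.001 | tcp [ 0.6609 -0.1648  0.0653] yawY 177.7 w 0.73 F [-0.3 -0.6 -1. ] j6 -2
```

```bash
M="python3 -m pendant"
$M '[[[-0.02,-0.03,0.3,0],[-0.02,-0.03,0.55,0],[-0.02,-0.03,0.577,0],[-0.02,-0.03,0.577,0]]]' >/dev/null
$M '[[[0,0,0,0],[0,0,0,0],[0,0,0,0]]]' 0.1
$M '[[[0,0,-0.3,0],[0.2,0,-0.35,0],[0.6,0,-0.35,0],[0.77,0,-0.35,0],[0.77,0,-0.2,0],[0.77,0,0.02,0],[0.77,0,0.02,0]]]' 0.5
python3 - <<'E'
from h import *
plan(.6657,-.118,.005,177.8)
snap('scene','s1.png'); a=snap('top','t2.png')
b=cv2.imread('pics/t2.png')[110:260,260:480]; cv2.imwrite('pics/c2.png',cv2.resize(b,None,fx=3,fy=3))
E
```

```text
time_s: 6.0
tcp_pos: [0.6651, -0.1631, 0.01]
ee_rot: [[-0.037, -0.999, 0.002], [-0.999, 0.037, -0.0], [0.0, -0.002, -1.0]]
wrist_force: [0.6, 0.2, 0.0]
gripper_width: 0.88
gripper_force: 0.0
time_s: 6.7
tcp_pos: [0.6584, -0.239, 0.0023]
ee_rot: [[-0.038, -0.999, -0.008], [-0.999, 0.038, 0.002], [-0.002, 0.008, -1.0]]
wrist_force: [-1.5, -0.2, 0.3]
gripper_width: 0.509
gripper_force: 0.0
t 6.7 shift [-1.212 -0.026 -0.025] turn -0.0 | tcp [ 0.6584 -0.239   0.0023] yawY 177.8 w 0.51 F [-1.5 -0.2  0.3] j6 5
```

View pics/c2.png

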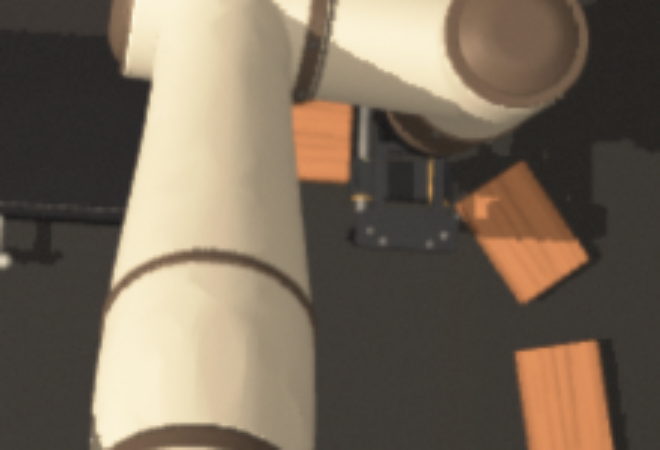

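The insert lies square at crop (325,140) in front of the slope with the fingers behind it. Now I push it up.

```bash
M="python3 -m pendant"
$M '[[[-0.12,-0.01,-0.03,0],[-0.25,-0.02,-0.03,0],[-0.37,-0.02,-0.03,0],[-0.5,-0.02,-0.03,0],[-0.62,-0.02,-0.03,0],[-0.74,-0.02,-0.03,0],[-0.86,-0.02,-0.03,0],[-0.98,-0.02,-0.03,0]]]'
$M '[[[-0.08,0,0,0],[-0.16,0,0,0],[-0.24,0,0,0],[-0.24,0,0,0],[-0.24,0,0,0]]]'
python3 - <<'E'
from h import *
plan(.6657,-.118,.005,177.8)
snap('scene','s2.png'); a=snap('top','t3.png')
b=cv2.imread('pics/s2.png')[130:310,140:380]; cv2.imwrite('pics/c3.png',cv2.resize(b,None,fx=3,fy=3))
E
```

```text
time_s: 7.6
tcp_pos: [0.667, -0.1406, 0.0094]
ee_rot: [[-0.037, -0.999, -0.001], [-0.999, 0.037, 0.0], [-0.0, 0.001, -1.0]]
wrist_force: [0.5, -1.6, -1.5]
gripper_width: 0.498
gripper_force: 0.4
time_s: 8.1
tcp_pos: [0.6683, -0.1183, 0.0102]
ee_rot: [[-0.037, -0.999, 0.0], [-0.999, 0.037, -0.0], [0.0, -0.0, -1.0]]
wrist_force: [0.6, -2.2, 1.9]
gripper_width: 0.501
gripper_force: 1.3
t 8.1 shift [-0.002  0.027  0.052] turn 0.001 | tcp [ 0.6683 -0.1183  0.0102] yawY 177.9 w 0.5 F [ 0.6 -2.2  1.9] j6 -6
```

View pics/c3.png

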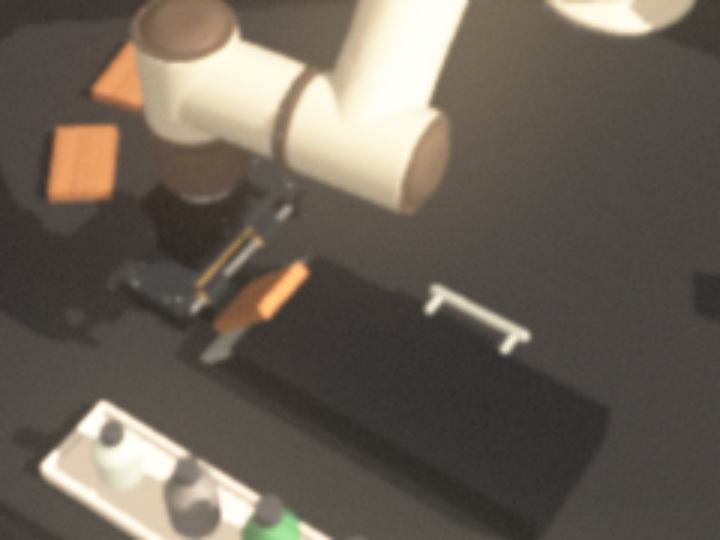

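The insert leans on the slope with its upper end standing above the roof, at crop (265,295). Next I go up and over to hook behind it.

```bash
M="python3 -m pendant"
$M '[[[0.3,0.02,0,0],[0.5,0.02,-0.2,0],[0.5,0.02,-0.6,0],[0.5,0.02,-1,0],[0.5,0.02,-1,0]]]' >/dev/null
$M '[[[-0.4,0,-0.1,0],[-0.8,0,-0.1,0],[-0.98,0,-0.1,0]]]' >/dev/null
$M '[[[-0.3,0,0,0],[-0.56,0,0,0],[-0.56,0,0,0],[-0.56,0,0,0]]]' >/dev/null
python3 - <<'E'
from h import *
plan(.669,-.0155,.056,177.8)
snap('top','t4.png')
b=cv2.imread('pics/t4.png')[100:240,220:420]; cv2.imwrite('pics/c4.png',cv2.resize(b,None,fx=3,fy=3))
E
```

```text
t 9.4 shift [0.021 0.008 0.633] turn 0.001 | tcp [ 0.67   -0.0135  0.1193] yawY 177.9 w 0.5 F [0.5 0.3 0.1] j6 -15
```

```bash
M="python3 -m pendant"
$M '[[[0,0,0.3,0],[0,0,0.6,0],[0.02,0,0.63,0],[0.02,0,0.63,0],[0.02,0,0.63,0]]]'
$M '[[[0.1,0,0,0],[0.14,0,-0.02,0],[0.18,0,-0.05,0],[0.22,0,-0.075,0],[0.255,0,-0.096,0],[0.29,0,-0.115,0],[0.33,0,-0.135,0],[0.37,0,-0.15,0]]]'
python3 - <<'E'
from h import *
plan(.669,-.0155,.056,177.8)
snap('scene','s3.png')
b=cv2.imread('pics/s3.png')[130:310,140:380]; cv2.imwrite('pics/c5.png',cv2.resize(b,None,fx=3,fy=3))
E
```

```text
time_s: 9.95
tcp_pos: [0.6713, -0.0167, 0.0585]
ee_rot: [[-0.037, -0.999, 0.003], [-0.999, 0.037, -0.0], [-0.0, -0.003, -1.0]]
wrist_force: [-0.1, 0.9, 0.5]
gripper_width: 0.502
gripper_force: 0.0
time_s: 10.75
tcp_pos: [0.6686, -0.0533, 0.072]
ee_rot: [[-0.037, -0.999, -0.0], [-0.999, 0.037, -0.0], [0.0, 0.0, -1.0]]
wrist_force: [-0.9, 0.3, 0.3]
gripper_width: 0.497
gripper_force: 0.1
t 10.8 shift [-0.378  0.01   0.16 ] turn 0.001 | tcp [ 0.6686 -0.0533  0.072 ] yawY 177.9 w 0.5 F [-0.9  0.3  0.3] j6 -11
```

View pics/c5.png

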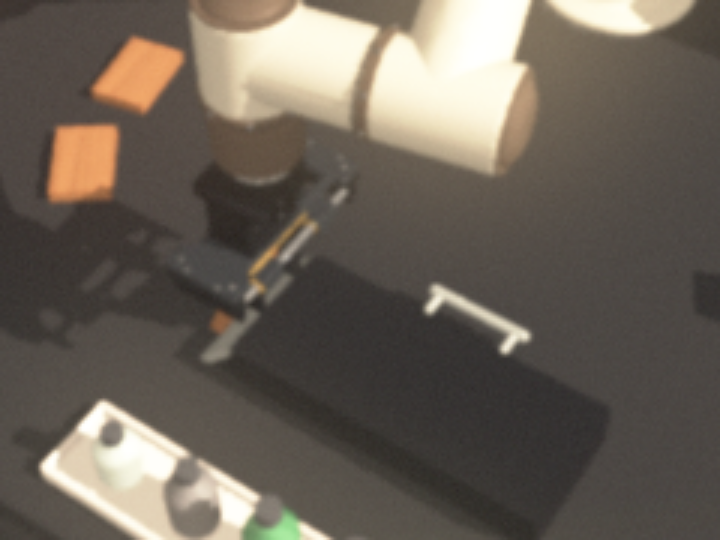

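The insert is being swung up, with its foot still at the slope foot near crop (220,320). I carry on over the top.

```bash
M="python3 -m pendant"
$M '[[[0.06,0,-0.02,0],[0.12,0,-0.04,0],[0.18,0,-0.05,0],[0.24,0,-0.06,0],[0.3,0,-0.065,0],[0.37,0,-0.07,0],[0.44,0,-0.07,0],[0.51,0,-0.06,0]]]'
$M '[[[0.08,0,0,0],[0.16,0,0,0],[0.24,0,0,0],[0.24,0,0,0],[0,0,-0.2,0],[-0.3,0,-0.6,0],[-0.6,0,-0.6,0],[-0.6,0,-0.6,0]]]'
python3 - <<'E'
from h import *
plan(.669,-.0155,.056,177.8)
snap('scene','s4.png');snap('top','t4.png')
b=cv2.imread('pics/s4.png')[130:310,140:380]; b=np.vstack([b,cv2.imread('pics/t4.png')[110:260,260:500]]); cv2.imwrite('pics/c6.png',cv2.resize(b,None,fx=1.8,fy=1.8))
E
```

```text
time_s: 11.6
tcp_pos: [0.6669, -0.1047, 0.0779]
ee_rot: [[-0.037, -0.999, 0.0], [-0.999, 0.037, -0.0], [-0.0, -0.0, -1.0]]
wrist_force: [-0.1, 0.5, 0.1]
gripper_width: 0.496
gripper_force: 0.0
time_s: 12.4
tcp_pos: [0.6701, -0.0405, 0.1397]
ee_rot: [[-0.033, -0.999, 0.004], [-0.999, 0.033, 0.001], [-0.001, -0.004, -1.0]]
wrist_force: [-0.2, -0.1, -0.2]
gripper_width: 0.498
gripper_force: 0.0
t 12.4 shift [-0.248  0.022  0.837] turn 0.003 | tcp [ 0.6701 -0.0405  0.1397] yawY 178.1 w 0.5 F [-0.2 -0.1 -0.2] j6 -12
```

View pics/c6.png

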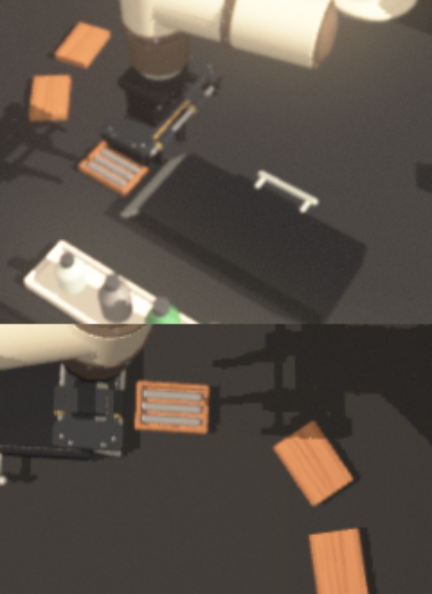

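Insert A now lies face up with its grey rolls visible, in front of the slope at lower-panel (172,405). I'll write a finder and pick it up to set aside.

```bash
cat >> h.py <<'E'
def inserts(im,z=.014,xmin=0,cam='top',amin=250):
    "list of (x,y,long-axis angle,w,h,area px) of orange patches right of the box"
    b=im[:,:,::-1]; hsv=cv2.cvtColor(np.ascontiguousarray(b),cv2.COLOR_BGR2HSV)
    m=cv2.inRange(hsv,(3,80,80),(25,255,255))
    if cam=='top': m[:105]=0; m[:,:xmin]=0; m[330:]=0
    m=cv2.morphologyEx(m,cv2.MORPH_CLOSE,np.ones((3,3)))
    out=[]
    for c in cv2.findContours(m,0,2)[0]:
        if cv2.contourArea(c)<amin: continue
        P=ray(cam,c.reshape(-1,2),z)[:,:2]; (x,y),(w,h),a=cv2.minAreaRect((P*1000).astype(np.float32))
        if h>w: a+=90
        out.append((round(x/1000,4),round(y/1000,4),round((a+90)%180-90,1),round(w),round(h),cv2.contourArea(c)))
    print(*out,sep='\n'); return out
E
python3 - <<'E'
from h import *
im=cv2.imread('pics/t4.png')[:,:,::-1]; o=inserts(im,xmin=300)
E
```

```text
(0.4552, -0.3902, 9.1, 101, 73, 1149.0)
(0.5939, -0.3545, 34.7, 101, 72, 1128.0)
(0.6649, -0.1618, 87.7, 101, 70, 1120.0)
(0.7748, -0.0802, -88.4, 28, 108, 355.5)
```

```bash
M="python3 -m pendant"
$M '[[[0.4,0,0,0],[0.8,0,0,0],[0.98,0.02,0,0]]]' 0 >/dev/null
$M '[[[0.21,0.01,0.3,0],[0.23,0.01,0.6,0],[0.23,0.01,0.6,0],[0.23,0.01,0.6,0]]]' >/dev/null
python3 -c "
from h import *
plan(.665,-.1618,.006,177.7)"
```

```text
t 13.2 shift [-0.038 -0.037  0.715] turn 0.001 | tcp [ 0.6613 -0.1654  0.0775] yawY 177.9 w 0.98 F [ 0.1 -0.6  0.5] j6 -2
```

```bash
M="python3 -m pendant"
$M '[[[-0.03,-0.03,0.4,0],[-0.03,-0.03,0.7,0],[-0.03,-0.03,0.71,0]]]' >/dev/null
$M '[[[0,0,0,0],[0,0,0,0],[0,0,0,0],[0,0,0,0],[0,0,0,0],[0,0,0,0],[0,0,0,0]]]' 1
$M '[[[0,0,-0.3,0],[0,0,-0.6,0],[0,0,-0.6,0]]]' | tail -2
$M '[[[0,0.4,0,0.07],[0,0.8,0,0.14],[0,1,0,0.21],[0,1,0,0.28],[0,1,0,0.35],[0,1,0,0.4],[0,1,0,0.4]]]' |tail -2
python3 -c "
from h import *
plan(.44,-.165,.007,87.8)"
```

```text
time_s: 14.2
tcp_pos: [0.6653, -0.1621, 0.0082]
ee_rot: [[-0.037, -0.999, 0.002], [-0.999, 0.037, -0.0], [0.0, -0.002, -1.0]]
wrist_force: [-0.8, 0.1, 5.1]
gripper_width: 0.733
gripper_force: 3.0
gripper_width: 0.728
gripper_force: 30.0
gripper_width: 0.729
gripper_force: 30.0
t 15.2 shift [0.966 0.778 0.588] turn 0.386 | tcp [ 0.5639 -0.1582  0.0656] yawY 132.0 w 0.73 F [-0.1  0.4 -0.3] j6 -48
```

```bash
M="python3 -m pendant"
$M '[[[0.3,0.25,0,0.07],[0.6,0.5,0,0.14],[0.97,0.78,0,0.21],[0.97,0.78,0,0.28],[0.97,0.78,0,0.35],[0.97,0.78,0,0.386],[0.97,0.78,0,0.386]]]' |tail -2
$M '[[[0,0,0.3,0],[0,0,0.55,0],[0,0,0.58,0],[0,0,0.58,0]]]' |tail -5
$M '[[[0,0,0,0],[0,0,0,0],[0,0,0,0]]]' 0.08 | tail -2
$M '[[[0,0,-0.4,0],[0,0,-0.8,0],[0,0,-0.9,0]]]' 0 >/dev/null
python3 -c "
from h import *
plan(.594,-.3547,.1,124.7)
inserts(optics.capture('top'),xmin=300)"
```

```text
gripper_width: 0.729
gripper_force: 30.0
tcp_pos: [0.4401, -0.1652, 0.0083]
ee_rot: [[-0.999, 0.036, -0.002], [0.036, 0.999, 0.0], [0.002, -0.0, -1.0]]
wrist_force: [0.4, 1.2, -0.7]
gripper_width: 0.731
gripper_force: 30.0
gripper_width: 0.89
gripper_force: 0.0
t 16.9 shift [-1.575 -1.834  0.049] turn -0.321 | tcp [ 0.4433 -0.1657  0.1033] yawY 87.9 w 0.99 F [ 0.5 -1.1  0.4] j6 -91
(0.425, -0.2812, -89.0, 136, 136, 2495.0)
(0.4552, -0.3902, 9.9, 100, 73, 1126.5)
(0.594, -0.3548, 34.7, 101, 73, 1150.0)
```

```bash
M="python3 -m pendant"
$M '[[[-0.3,-0.35,0,0],[-0.6,-0.7,0,0],[-0.79,-0.92,0,0]]]' >/dev/null
$M '[[[-0.3,-0.35,0,-0.07],[-0.6,-0.7,0,-0.14],[-0.79,-0.92,0,-0.21],[-0.79,-0.92,0,-0.28],[-0.79,-0.92,0,-0.32],[-0.79,-0.92,0,-0.32]]]' >/dev/null
python3 -c "
from h import *
plan(.594,-.3547,.006,124.7)"
```

```text
t 17.9 shift [-0.032 -0.018  0.909] turn -0.002 | tcp [ 0.5905 -0.3551  0.0969] yawY 124.4 w 1.0 F [-0.4 -0.4 -0.7] j6 -38
```

```bash
M="python3 -m pendant"
$M '[[[-0.03,-0.02,0.4,0],[-0.03,-0.02,0.8,0],[-0.03,-0.02,0.9,0],[-0.03,-0.02,0.9,0]]]' >/dev/null
$M '[[[0,0,0,0],[0,0,0,0],[0,0,0,0],[0,0,0,0],[0,0,0,0],[0,0,0,0],[0,0,0,0]]]' 1
$M '[[[0,0,-0.3,0],[0,0,-0.6,0],[0,0,-0.6,0]]]' | tail -2
python3 -c "
from h import *
plan(.664,-.163,.06,177.8)"
```

```text
time_s: 18.95
tcp_pos: [0.5956, -0.3554, 0.0104]
ee_rot: [[-0.824, -0.566, 0.002], [-0.566, 0.824, -0.001], [-0.001, -0.002, -1.0]]
wrist_force: [-1.3, 1.3, 6.4]
gripper_width: 0.727
gripper_force: 30.0
gripper_width: 0.728
gripper_force: 30.0
t 19.2 shift [-1.643  1.219  0.133] turn -0.465 | tcp [ 0.5977 -0.3565  0.0736] yawY 124.5 w 0.73 F [ 1.1 -0.3  0. ] j6 -38
```

```bash
M="python3 -m pendant"
$M '[[[-0.3,0.22,0,0],[-0.6,0.45,0,0],[-0.82,0.61,0,0]]]' >/dev/null
$M '[[[-0.3,0.22,0,-0.07],[-0.6,0.45,0,-0.14],[-0.82,0.61,0,-0.21],[-0.82,0.61,0,-0.28],[-0.82,0.61,0,-0.35],[-0.82,0.61,0,-0.42],[-0.82,0.61,0,-0.465],[-0.82,0.61,0,-0.465]]]' >/dev/null
python3 -c "
from h import *
plan(.664,-.163,.007,177.8)"
```

```text
t 20.4 shift [ 0.014 -0.04   0.603] turn -0.001 | tcp [ 0.6602 -0.1615  0.0673] yawY 177.7 w 0.73 F [ 0.3  0.9 -1.4] j6 -2
```

```bash
M="python3 -m pendant"
$M '[[[0.02,-0.03,0.3,0],[0.02,-0.03,0.55,0],[0.02,-0.03,0.6,0],[0.02,-0.03,0.6,0]]]' >/dev/null
$M '[[[0,0,0,0],[0,0,0,0],[0,0,0,0]]]' 0.1 | sed -n 2p
$M '[[[0,0,-0.3,0],[0.2,0,-0.35,0],[0.6,0,-0.35,0],[0.77,0,-0.35,0],[0.77,0,-0.2,0],[0.77,0,0,0],[0.77,0,0,0]]]' 0.5 | sed -n 2p
python3 -c "
from h import *
plan(.6657,-.118,.006,177.8)
o=inserts(optics.capture('top'),xmin=300,amin=100)"
```

```text
tcp_pos: [0.6639, -0.1639, 0.0089]
tcp_pos: [0.6578, -0.2399, 0.0043]
t 21.8 shift [-1.222 -0.03  -0.014] turn -0.001 | tcp [ 0.6578 -0.2399  0.0043] yawY 177.7 w 0.51 F [-0.6 -0.6 -0.6] j6 5
(0.4187, -0.0849, -86.0, 22, 102, 196.0)
(0.4399, -0.1936, 0.8, 98, 14, 172.5)
(0.4551, -0.3902, 9.4, 101, 73, 1142.0)
(0.556, -0.0965, -86.5, 29, 132, 104.5)
(0.6628, -0.1909, 0.3, 69, 49, 503.0)
(0.7466, -0.3541, -87.6, 103, 119, 1583.0)
```

```bash
M="python3 -m pendant"
$M '[[[-0.12,-0.01,-0.01,0],[-0.25,-0.03,-0.01,0],[-0.37,-0.03,-0.01,0],[-0.5,-0.03,-0.01,0],[-0.62,-0.03,-0.01,0],[-0.74,-0.03,-0.01,0],[-0.86,-0.03,-0.01,0],[-0.98,-0.03,-0.01,0]]]' |sed -n '2p;6p'
$M '[[[-0.08,0,0,0],[-0.16,0,0,0],[-0.24,0,0,0],[-0.24,0,0,0],[-0.24,0,0,0]]]' |sed -n '2p;6p'
$M '[[[0.3,0.02,0,0],[0.5,0.02,-0.2,0],[0.5,0.02,-0.6,0],[0.5,0.02,-1,0],[0.5,0.02,-1,0]]]' |sed -n 2p
$M '[[[-0.4,0,-0.1,0],[-0.8,0,-0.1,0],[-0.98,0,-0.1,0]]]' >/dev/null
$M '[[[-0.3,0,0,0],[-0.56,0,0,0],[-0.56,0,0,0],[-0.56,0,0,0]]]' >/dev/null
python3 - <<'E'
from h import *
plan(.669,-.0155,.057,177.8)
snap('scene','s5.png')
b=cv2.imread('pics/s5.png')[130:310,140:380]; cv2.imwrite('pics/c7.png',cv2.resize(b,None,fx=2,fy=2))
E
```

```text
tcp_pos: [0.6677, -0.1417, 0.0098]
gripper_force: 0.5
tcp_pos: [0.6689, -0.1189, 0.01]
gripper_force: 0.3
tcp_pos: [0.6691, -0.17, 0.1174]
t 24.3 shift [0.009 0.015 0.624] turn 0.0 | tcp [ 0.6706 -0.0147  0.1194] yawY 177.8 w 0.5 F [ 0.7 -0.7  0.4] j6 -15
```

View pics/c7.png

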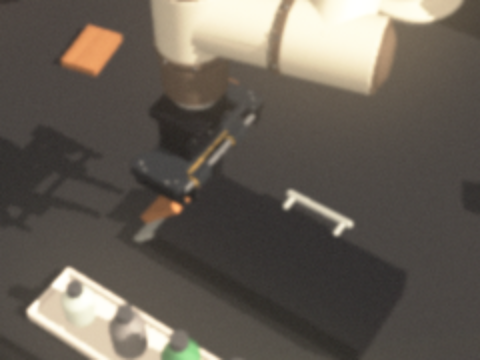

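The second insert leans on the slope, partly hidden by the gripper, at crop (160,210). I repeat the hook and arc.

```bash
M="python3 -m pendant"
$M '[[[0,0,0.3,0],[0,0,0.6,0],[0.02,0,0.62,0],[0.02,0,0.62,0],[0.02,0,0.62,0]]]' | sed -n 2p
$M '[[[0.1,0,0,0],[0.14,0,-0.02,0],[0.18,0,-0.05,0],[0.22,0,-0.075,0],[0.255,0,-0.096,0],[0.29,0,-0.115,0],[0.33,0,-0.135,0],[0.37,0,-0.15,0]]]' | sed -n 2p
$M '[[[0.06,0,-0.02,0],[0.12,0,-0.04,0],[0.18,0,-0.05,0],[0.24,0,-0.06,0],[0.3,0,-0.065,0],[0.37,0,-0.07,0],[0.44,0,-0.07,0],[0.51,0,-0.06,0]]]' | sed -n 2p
$M '[[[0.08,0,0,0],[0.16,0,0,0],[0.24,0,0,0],[0.24,0,0,0],[0,0,-0.2,0],[-0.3,0,-0.6,0],[-0.6,0,-0.6,0],[-0.6,0,-0.6,0]]]' |sed -n 2p
python3 - <<'E'
from h import *
o=inserts(snap('top','t5.png'),xmin=300)
plan(.665,-.162,.0755,177.7)
def grey(x,y):
    u,v=proj('top',[[x,y,.014]])[0].astype(int); h=cv2.cvtColor(cv2.imread('pics/t5.png'),cv2.COLOR_BGR2HSV)[v-5:v+6,u-5:u+6]; return (h[...,1]<70).mean()
for q in o: print(grey(*q[:2]))
E
```

```text
tcp_pos: [0.672, -0.0177, 0.0596]
tcp_pos: [0.6691, -0.0543, 0.0729]
tcp_pos: [0.6673, -0.1056, 0.0789]
tcp_pos: [0.6706, -0.0414, 0.1407]
(0.4419, -0.1646, -2.4, 70, 100, 1152.0)
(0.455, -0.3902, 9.1, 101, 73, 1148.0)
(0.666, -0.1634, 88.0, 101, 70, 1119.5)
(0.776, -0.079, -88.4, 25, 105, 319.5)
t 27.3 shift [1.191 0.005 0.639] turn 0.002 | tcp [ 0.6697 -0.043   0.1395] yawY 177.9 w 0.5 F [-0.6 -1.2 -0.8] j6 -12
0.5619834710743802
0.0
0.45454545454545453
0.01652892561983471
```

The second insert is face up at (0.666,-0.163), confirmed by the grey roll fraction. I pick it up and set it aside at (0.44,-0.275).

```bash
M="python3 -m pendant"
$M '[[[0.4,0,0,0],[0.8,0,0,0],[0.98,0.02,0,0]]]' 0 >/dev/null
$M '[[[0.21,0.01,0.3,0],[0.23,0.01,0.6,0],[0.23,0.01,0.6,0],[0.23,0.01,0.6,0]]]' >/dev/null
python3 -c "
from h import *
plan(.666,-.1634,.006,177.7)"
```

```text
t 28.0 shift [-0.03  -0.044  0.725] turn 0.001 | tcp [ 0.6616 -0.1662  0.0785] yawY 177.8 w 0.98 F [0.5 0.6 0.7] j6 -2
```

```bash
M="python3 -m pendant"
$M '[[[-0.03,-0.03,0.4,0],[-0.03,-0.03,0.7,0],[-0.03,-0.03,0.71,0]]]' >/dev/null
$M '[[[0,0,0,0],[0,0,0,0],[0,0,0,0],[0,0,0,0],[0,0,0,0],[0,0,0,0],[0,0,0,0]]]' 1
$M '[[[0,0,-0.3,0],[0,0,-0.6,0],[0,0,-0.6,0]]]' | tail -2
$M '[[[0.2,0.4,0,0.07],[0.4,0.8,0,0.14],[0.5,1,0,0.21],[0.5,1,0,0.28],[0.5,1,0,0.35],[0.5,1,0,0.4],[0.5,1,0,0.4]]]' |tail -2
python3 -c "
from h import *
plan(.44,-.275,.007,87.8)"
```

```text
time_s: 29.0
tcp_pos: [0.6659, -0.1629, 0.0098]
ee_rot: [[-0.039, -0.999, 0.002], [-0.999, 0.039, -0.0], [0.0, -0.002, -1.0]]
wrist_force: [-1.7, 1.3, 6.2]
gripper_width: 0.723
gripper_force: 30.0
gripper_width: 0.73
gripper_force: 30.0
gripper_width: 0.731
gripper_force: 30.0
t 30.0 shift [1.352 0.324 0.601] turn 0.385 | tcp [ 0.5623 -0.2089  0.0669] yawY 131.9 w 0.73 F [ 0.1 -0.8 -0.7] j6 -43
```

```bash
M="python3 -m pendant"
$M '[[[0.3,0.08,0,0.07],[0.6,0.16,0,0.14],[1,0.24,0,0.21],[1,0.24,0,0.28],[1,0.24,0,0.35],[1,0.24,0,0.386],[1,0.24,0,0.386]]]' |tail -2
python3 -c "
from h import *
plan(.44,-.275,.007,87.8)"
```

```text
gripper_width: 0.722
gripper_force: 30.0
t 30.7 shift [ 0.316 -0.184  0.604] turn 0.0 | tcp [ 0.4723 -0.2579  0.0674] yawY 87.8 w 0.72 F [-0.  -0.1 -0.9] j6 -81
```

```bash
M="python3 -m pendant"
$M '[[[0.31,-0.18,0,0],[0.31,-0.18,0.3,0],[0.31,-0.18,0.58,0],[0.31,-0.18,0.595,0],[0.31,-0.18,0.595,0]]]' |tail -5
$M '[[[0,0,0,0],[0,0,0,0],[0,0,0,0]]]' 0.08 | tail -2
$M '[[[0,0,-0.4,0],[0,0,-0.8,0],[0,0,-0.9,0],[0,-0.4,-0.9,-0.05],[0,-0.8,-0.9,-0.1],[0,-0.8,-0.9,-0.1]]]' 0 >/dev/null
python3 -c "
from h import *
o=inserts(optics.capture('top'),xmin=300)
plan(.455,-.3902,.006,99.2)"
```

```text
tcp_pos: [0.4406, -0.2745, 0.0077]
ee_rot: [[-0.999, 0.038, -0.002], [0.038, 0.999, 0.001], [0.002, 0.0, -1.0]]
wrist_force: [-0.8, 0.3, -2.0]
gripper_width: 0.731
gripper_force: 30.0
gripper_width: 0.889
gripper_force: 0.0
(0.4218, -0.602, -89.7, 135, 137, 2212.0)
(0.4422, -0.1648, -1.9, 70, 101, 1167.0)
(0.5559, -0.2431, -22.8, 33, 126, 490.0)
t 32.1 shift [-0.121 -0.364  0.921] turn -0.002 | tcp [ 0.4373 -0.3561  0.0981] yawY 99.0 w 1.0 F [-0.6 -0.8 -0.3] j6 -58
```

```bash
M="python3 -m pendant"
$M '[[[-0.12,-0.36,0,0],[-0.12,-0.36,0,0],[-0.12,-0.36,0,0]]]' >/dev/null
python3 -c "
from h import *
c=cal('wrist'); s=optics.capture('wrist')
o=inserts(s,cam='wrist',amin=400)
plan(.455,-.3902,.006,99.2); print(proj('wrist',[[.455,-.39,.014]]))"
```

```text
(0.5324, -0.2475, -80.9, 18, 300, 3594.0)
(0.4146, -0.1702, -86.3, 51, 78, 1652.0)
(0.4503, -0.2593, -2.1, 105, 117, 3656.5)
(0.4508, -0.3924, 9.3, 92, 66, 7792.0)
t 32.5 shift [ 0.002 -0.031  0.918] turn -0.0 | tcp [ 0.4548 -0.3872  0.0978] yawY 99.2 w 1.0 F [-0.6  0.2 -1. ] j6 -56
[[279.39979715 211.84040106]]
```

```bash
M="python3 -m pendant"
$M '[[[0.02,-0.03,0.4,0],[0.02,-0.03,0.8,0],[0.02,-0.03,0.91,0],[0.02,-0.03,0.91,0]]]' >/dev/null
$M '[[[0,0,0,0],[0,0,0,0],[0,0,0,0],[0,0,0,0],[0,0,0,0],[0,0,0,0],[0,0,0,0]]]' 1
$M '[[[0,0,-0.3,0],[0,0,-0.6,0],[-0.3,0.3,-0.6,-0.07],[-0.6,0.6,-0.6,-0.14],[-0.9,0.9,-0.6,-0.21],[-1,1,-0.6,-0.28],[-1,1,-0.6,-0.34],[-1,1,-0.6,-0.34]]]' | tail -2
python3 -c "
from h import *
plan(.664,-.163,.06,177.8)"
```

```text
time_s: 33.6
tcp_pos: [0.4546, -0.3918, 0.0087]
ee_rot: [[-0.987, -0.16, 0.002], [-0.16, 0.987, -0.001], [-0.001, -0.001, -1.0]]
wrist_force: [-0.1, 1.8, 6.8]
gripper_width: 0.727
gripper_force: 30.0
gripper_width: 0.73
gripper_force: 30.0
t 34.4 shift [-1.692 -0.195  0.068] turn -0.346 | tcp [ 0.5367 -0.2761  0.0669] yawY 138.2 w 0.73 F [ 0.1 -0.2 -1.1] j6 -30
```

```bash
M="python3 -m pendant"
$M '[[[-0.3,-0.03,0,0],[-0.6,-0.07,0,0],[-0.85,-0.1,0,0]]]' >/dev/null
$M '[[[-0.3,-0.03,0,-0.07],[-0.6,-0.07,0,-0.14],[-0.85,-0.1,0,-0.21],[-0.85,-0.1,0,-0.28],[-0.85,-0.1,0,-0.346],[-0.85,-0.1,0,-0.346]]]' >/dev/null
python3 -c "
from h import *
plan(.664,-.163,.007,177.8)"
```

```text
t 35.3 shift [-0.009  0.005  0.597] turn -0.002 | tcp [ 0.6645 -0.164   0.0667] yawY 177.6 w 0.73 F [ 0.   0.6 -1.1] j6 -2
```

```bash
M="python3 -m pendant"
$M '[[[0,0,0.3,0],[0,0,0.55,0],[0,0,0.595,0],[0,0,0.595,0]]]' >/dev/null
$M '[[[0,0,0,0],[0,0,0,0],[0,0,0,0]]]' 0.1 | sed -n 2p
$M '[[[0,0,-0.3,0],[0.2,0,-0.35,0],[0.6,0,-0.35,0],[0.77,0,-0.35,0],[0.77,0,-0.2,0],[0.77,0,0,0],[0.77,0,0,0]]]' 0.5 | sed -n 2p
python3 -c "
from h import *
plan(.6657,-.118,.006,177.8)
o=inserts(optics.capture('top'),xmin=300,amin=150)"
```

```text
tcp_pos: [0.6652, -0.1639, 0.0082]
tcp_pos: [0.6589, -0.2397, 0.0034]
t 36.7 shift [-1.219 -0.019 -0.024] turn -0.001 | tcp [ 0.6589 -0.2397  0.0034] yawY 177.7 w 0.51 F [-0.   0.6 -0.4] j6 5
(0.4209, -0.0836, -85.9, 22, 100, 198.0)
(0.44, -0.1917, -1.9, 15, 98, 179.0)
(0.4414, -0.273, -2.4, 71, 100, 1153.5)
(0.664, -0.1909, 0.2, 71, 49, 496.5)
(0.7478, -0.3532, -87.6, 101, 117, 1558.5)
```

```bash
M="python3 -m pendant"
$M '[[[-0.12,-0.01,-0.01,0],[-0.25,-0.02,-0.01,0],[-0.37,-0.02,-0.01,0],[-0.5,-0.02,-0.01,0],[-0.62,-0.02,-0.01,0],[-0.74,-0.02,-0.01,0],[-0.86,-0.02,-0.01,0],[-0.98,-0.02,-0.01,0]]]' |sed -n '2p;6p'
$M '[[[-0.08,0,0,0],[-0.16,0,0,0],[-0.24,0,0,0],[-0.24,0,0,0],[-0.24,0,0,0]]]' |sed -n '2p;6p'
$M '[[[0.3,0.02,0,0],[0.5,0.02,-0.2,0],[0.5,0.02,-0.6,0],[0.5,0.02,-1,0],[0.5,0.02,-1,0]]]' |sed -n 2p
$M '[[[-0.4,0,-0.1,0],[-0.8,0,-0.1,0],[-0.98,0,-0.1,0]]]' >/dev/null
$M '[[[-0.3,0,0,0],[-0.56,0,0,0],[-0.56,0,0,0],[-0.56,0,0,0]]]' >/dev/null
python3 - <<'E'
from h import *
plan(.669,-.0155,.057,177.8)
snap('scene','s6.png')
d=[cv2.cvtColor(cv2.imread(f'pics/s{i}.png')[180:260,190:260],cv2.COLOR_BGR2HSV) for i in (5,6)]
print([(cv2.inRange(x,(3,80,80),(25,255,255))>0).sum() for x in d])
E
```

```text
tcp_pos: [0.6678, -0.1415, 0.0088]
gripper_force: 0.4
tcp_pos: [0.6689, -0.1189, 0.0091]
gripper_force: 0.7
tcp_pos: [0.6692, -0.1696, 0.1163]
t 39.2 shift [0.012 0.016 0.614] turn 0.0 | tcp [ 0.6707 -0.0143  0.1184] yawY 177.8 w 0.5 F [ 0.2  0.3 -0.1] j6 -15
[np.int64(330), np.int64(319)]
```

Same signature as last time, so it is leaning. Topple it.

```bash
M="python3 -m pendant"
$M '[[[0,0,0.3,0],[0,0,0.6,0],[0.02,0,0.61,0],[0.02,0,0.61,0],[0.02,0,0.61,0]]]' | sed -n 2p
$M '[[[0.1,0,0,0],[0.14,0,-0.02,0],[0.18,0,-0.05,0],[0.22,0,-0.075,0],[0.255,0,-0.096,0],[0.29,0,-0.115,0],[0.33,0,-0.135,0],[0.37,0,-0.15,0]]]' | sed -n 2p
$M '[[[0.06,0,-0.02,0],[0.12,0,-0.04,0],[0.18,0,-0.05,0],[0.24,0,-0.06,0],[0.3,0,-0.065,0],[0.37,0,-0.07,0],[0.44,0,-0.07,0],[0.51,0,-0.06,0]]]' | sed -n 2p
$M '[[[0.08,0,0,0],[0.16,0,0,0],[0.24,0,0,0],[0.24,0,0,0],[0,0,-0.2,0],[-0.3,0,-0.6,0],[-0.6,0,-0.6,0],[-0.6,0,-0.6,0]]]' |sed -n 2p
python3 - <<'E'
from h import *
im=snap('top','t6.png'); o=inserts(im,xmin=300)
h=cv2.cvtColor(cv2.imread('pics/t6.png'),cv2.COLOR_BGR2HSV)
for q in o:
    u,v=proj('top',[[q[0],q[1],.014]])[0].astype(int); print((h[v-5:v+6,u-5:u+6,1]<70).mean())
# handle mid est and targets
plan(.5606,.1116,.15,177.8)
E
```

```text
tcp_pos: [0.6721, -0.0174, 0.0596]
tcp_pos: [0.6693, -0.054, 0.0729]
tcp_pos: [0.6674, -0.1053, 0.0789]
tcp_pos: [0.6708, -0.0412, 0.1407]
(0.4414, -0.273, -2.3, 71, 100, 1156.5)
(0.4418, -0.1645, -2.2, 70, 100, 1153.0)
(0.6654, -0.1616, 87.8, 101, 70, 1115.0)
(0.776, -0.079, -88.4, 25, 105, 316.5)
0.6115702479338843
0.5537190082644629
0.45454545454545453
0.008264462809917356
t 42.2 shift [-1.503  1.148 -0.106] turn 0.001 | tcp [ 0.6698 -0.0428  0.1395] yawY 177.9 w 0.5 F [ 0.3 -1.2 -0.6] j6 -12
```

All three are face up (grey fractions 0.61, 0.55, 0.45). Now for the tray handle.

```bash
M="python3 -m pendant"
$M '[[[-0.35,0.27,0,0],[-0.7,0.54,0,0],[-0.75,0.575,0,0]]]' 0.68 >/dev/null
$M '[[[-0.35,0.27,0,0],[-0.7,0.54,0,0],[-0.75,0.575,0,0],[-0.75,0.575,0,0],[-0.75,0.575,0.4,0],[-0.75,0.575,0.5,0],[-0.75,0.575,0.5,0]]]' >/dev/null
python3 - <<'E'
from h import *
plan(.5606,.1116,.012,177.8)
print(proj('wrist',[[.5606,.1116,.03],[.5625,.166,.03],[.5588,.057,.03]]))
snap('wrist','w2.png')
E
```

```text
t 43.2 shift [-0.041 -0.009  0.747] turn -0.001 | tcp [0.5598 0.1077 0.0867] yawY 177.7 w 0.32 F [-0.3 -0.2  0.4] j6 -30
[[282.01667443 226.82645417]
 [282.36787418 289.36543869]
 [281.47831766 155.93896578]]
```

View pics/w2.png

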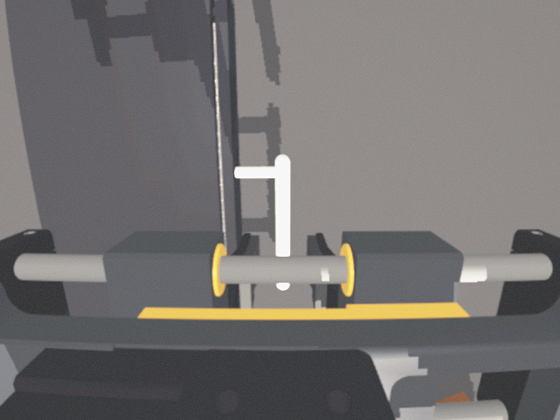

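The wrist view shows the handle bar at x≈283, midway between the fingers (~250/~318) and where predicted. The panel edge is near 237. I narrow the opening a little, then go down and pinch.

```bash
M="python3 -m pendant"
$M '[[[-0.03,0,0.1,0],[-0.03,0,0.3,0],[-0.03,0,0.5,0],[-0.03,0,0.7,0],[-0.03,0,0.74,0],[-0.03,0,0.74,0]]]' 0.74
$M '[[[0,0,0,0],[0,0,0,0],[0,0,0,0],[0,0,0,0],[0,0,0,0],[0,0,0,0]]]' 1
$M '[[[0,0.1,0,0],[0,0.25,0,0],[0,0.4,0,0],[0,0.55,0,0],[0,0.7,0,0],[0,0.85,0,0],[0,1,0,0],[0,1,0,0]]]'
```

```text
time_s: 43.9
tcp_pos: [0.561, 0.1126, 0.0148]
ee_rot: [[-0.039, -0.999, -0.0], [-0.999, 0.039, -0.0], [0.0, 0.0, -1.0]]
wrist_force: [-0.8, 0.2, -0.1]
gripper_width: 0.263
gripper_force: 0.0
time_s: 44.5
tcp_pos: [0.5608, 0.1129, 0.0159]
ee_rot: [[-0.039, -0.999, 0.001], [-0.999, 0.039, 0.0], [-0.0, -0.001, -1.0]]
wrist_force: [-4.1, 1.8, 6.3]
gripper_width: 0.111
gripper_force: 30.0
time_s: 45.3
tcp_pos: [0.4608, 0.1167, 0.0159]
ee_rot: [[-0.038, -0.999, 0.002], [-0.999, 0.038, 0.001], [-0.001, -0.002, -1.0]]
wrist_force: [-2.6, 0.3, 7.9]
gripper_width: 0.114
gripper_force: 30.0
```

```bash
M="python3 -m pendant"
$M '[[[0,0.03,0,0],[0,0.06,0,0],[0,0.06,0,0]]]' | sed -n '2p;4p;5p'
$M '[[[0,0.03,0,0],[0,0.06,0,0],[0,0.06,0,0],[0,0.06,0,0]]]' | sed -n '2p;4p;5p'
```

```text
tcp_pos: [0.4569, 0.1169, 0.0159]
wrist_force: [2.9, -5.0, 4.8]
gripper_width: 0.11
tcp_pos: [0.4546, 0.1172, 0.0159]
wrist_force: [17.3, -13.5, -3.5]
gripper_width: 0.114
```

Force jumps to 17 N at x≈0.455, so the tray is at its stop. Release, lift and look.

```bash
M="python3 -m pendant"
$M '[[[0,-0.01,0,0],[0,-0.03,0,0],[0,-0.03,0,0],[0,-0.03,0,0]]]' 0.74 | sed -n '2p;4p;5p'
$M '[[[0,0,-0.4,0],[0,0,-0.8,0],[0,-0.4,-1,0],[0,-0.8,-1,0],[0,-1,-1,0],[0,-1,-1,0]]]' 0 >/dev/null
$M '[[[0.4,-0.3,0,0],[0.8,-0.6,0,0],[1,-0.8,0,0],[1,-0.8,0,0]]]' >/dev/null
python3 - <<'E'
from h import *
im=snap('top','t7.png'); o=inserts(im,xmin=300)
plan(.6654,-.1616,.07,177.8)
cv2.imwrite('pics/c8.png',cv2.resize(cv2.imread('pics/t7.png')[100:300,160:420],None,fx=3,fy=3,interpolation=2))
E
```

```text
tcp_pos: [0.4514, 0.1168, 0.0145]
wrist_force: [-0.3, -0.8, -0.6]
gripper_width: 0.257
(0.4414, -0.2732, -2.1, 71, 100, 1156.5)
(0.4418, -0.1645, -2.2, 70, 100, 1154.0)
(0.6536, -0.1462, 86.5, 100, 70, 1101.0)
(0.7414, -0.0416, 1.2, 92, 29, 334.0)
t 47.5 shift [ 1.688 -0.456  0.437] turn -0.002 | tcp [0.627  0.0089 0.1138] yawY 177.6 w 0.99 F [ 0.4 -0.7 -0.6] j6 -18
```

View pics/c8.png

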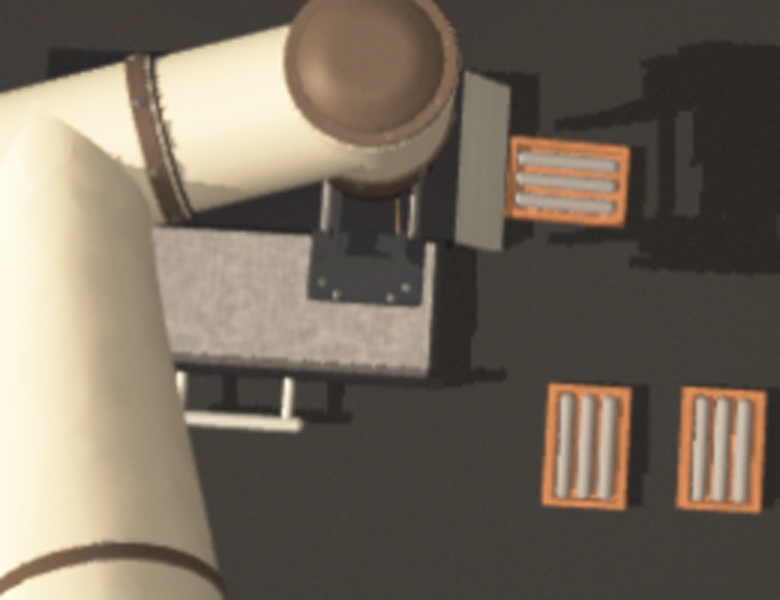

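The tray is out with its grey floor visible, crop (155–430, 230–370). Insert 3 has been nudged to (0.654,-0.146). I'll measure the floor edges.

Run:
```python
from h import *
h=cv2.cvtColor(cv2.imread('pics/t7.png'),cv2.COLOR_BGR2GRAY).astype(float)
for u in (220,240,255,290,300):
    col=h[170:235,u]; print(u,col.astype(int).tolist()) if u in(240,) else None
    g=np.where(col>75)[0]+170
    runs=np.split(g,np.where(np.diff(g)>1)[0]+1); b=max(runs,key=len); print(u,b[0],b[-1], ray('top',[[u,b[0]-.5],[u,b[-1]+.5]],.01)[:,:2].round(4).tolist())
row=h[212,280:320]; print(row.astype(int).tolist())
print(ray('top',[[302,212],[304,212],[306,212]],.022)[:,:2].round(4).tolist())
```

```text
220 176 220 [[0.6092, 0.1637], [0.5003, 0.1597]]
240 [46, 45, 45, 47, 44, 39, 58, 138, 168, 169, 171, 170, 167, 171, 171, 169, 170, 171, 169, 172, 171, 167, 167, 171, 171, 169, 174, 178, 180, 179, 175, 171, 169, 172, 178, 176, 173, 174, 176, 173, 168, 171, 176, 173, 166, 166, 165, 160, 148, 123, 107, 87, 61, 51, 48, 52, 62, 63, 65, 63, 64, 63, 64, 64, 61]
240 177 221 [[0.6078, 0.115], [0.4992, 0.1114]]
255 178 222 [[0.6062, 0.0786], [0.4977, 0.0753]]
290 197 224 [[0.5623, -0.007], [0.4951, -0.0086]]
300 193 225 [[0.5725, -0.0308], [0.4933, -0.0326]]
[169, 162, 163, 161, 166, 167, 169, 170, 161, 164, 165, 171, 174, 173, 171, 168, 170, 166, 164, 162, 161, 167, 165, 99, 57, 48, 43, 43, 43, 41, 41, 42, 41, 42, 41, 43, 43, 56, 63, 64]
[[0.5251, -0.0362], [0.5252, -0.041], [0.5253, -0.0457]]
```

```bash
M="python3 -m pendant"
$M '[[[0.4,-0.1,0,0],[0.8,-0.25,0,0],[1,-0.33,0,0]]]' 0 >/dev/null
$M '[[[0.4,0,0.2,0],[0.55,0,0.4,0.01],[0.55,0,0.4,0.01],[0.55,0,0.4,0.01]]]' >/dev/null
python3 - <<'E'
from h import *
c=cal('wrist'); im=optics.capture('wrist'); o=inserts(im,cam='wrist',amin=400)
plan(.6536,-.1462,.007,176.5)
E
```

```text
(0.5464, -0.0553, -3.1, 16, 272, 3480.0)
(0.5182, -0.0937, -80.1, 24, 51, 772.0)
(0.7972, -0.1089, 75.1, 51, 24, 771.0)
(0.6539, -0.1543, 86.6, 81, 66, 4025.0)
(0.4613, -0.1659, -1.8, 66, 76, 3400.0)
(0.4716, -0.2685, 1.4, 59, 58, 2784.5)
t 48.2 shift [0.015 0.012 0.687] turn 0.002 | tcp [ 0.6548 -0.1447  0.0757] yawY 176.7 w 1.0 F [-0.   0.4  0.1] j6 -5
```

```bash
M="python3 -m pendant"
$M '[[[0,0.01,0.4,0],[0,0.01,0.65,0],[0,0.01,0.685,0],[0,0.01,0.685,0]]]' >/dev/null
$M '[[[0,0,0,0],[0,0,0,0],[0,0,0,0],[0,0,0,0],[0,0,0,0],[0,0,0,0],[0,0,0,0]]]' 1 | tail -2
$M '[[[0,0,-0.3,0],[0,0,-0.6,0],[0,0,-0.9,0],[0,0,-0.9,0]]]' | tail -2
$M '[[[-0.15,0.4,0,0.07],[-0.3,0.8,0,0.14],[-0.5,1,0,0.21],[-0.5,1,0,0.28],[-0.5,1,0,0.35],[-0.5,1,0,0.4],[-0.5,1,0,0.4]]]' |tail -2
python3 -c "
from h import *
plan(.5567,.2079,.09,87.8)"
```

```text
gripper_width: 0.73
gripper_force: 30.0
gripper_width: 0.729
gripper_force: 30.0
gripper_width: 0.728
gripper_force: 30.0
t 50.4 shift [-1.953  2.254  0.052] turn 0.375 | tcp [ 0.5561 -0.0903  0.0951] yawY 130.8 w 0.73 F [ 0.5 -0.7 -0.7] j6 -56
```

```bash
M="python3 -m pendant"
$M '[[[-0.3,0.35,0,0],[-0.6,0.7,0,0],[-0.65,0.75,0,0]]]' | tail -1
$M '[[[-0.3,0.35,0,0],[-0.6,0.7,0,0],[-0.65,0.75,0,0]]]' | tail -1
$M '[[[-0.3,0.35,0,0.07],[-0.6,0.7,0,0.14],[-0.65,0.75,0,0.21],[-0.65,0.75,0,0.28],[-0.65,0.75,0,0.35],[-0.65,0.75,0,0.375],[-0.65,0.75,0,0.375]]]' |tail -1
python3 -c "
from h import *
plan(.5567,.2079,.018,87.8)"
```

```text
gripper_force: 30.0
gripper_force: 30.0
gripper_force: 30.0
t 51.7 shift [0.005 0.013 0.775] turn 0.001 | tcp [0.5573 0.2066 0.0955] yawY 87.9 w 0.73 F [-0.4 -0.1 -1. ] j6 -128
```

```bash
M="python3 -m pendant"
$M '[[[0,0.01,0.3,0],[0,0.01,0.55,0],[0,0.01,0.68,0],[0,0.01,0.74,0],[0,0.01,0.765,0],[0,0.01,0.765,0]]]'
$M '[[[0,0,0,0],[0,0,0,0],[0,0,0,0]]]' 0.17 | tail -3
$M '[[[0,0,-0.2,0],[0,0,-0.5,0],[0,0,-0.8,0],[0,0,-0.8,0]]]' >/dev/null
$M '[[[0.3,-0.38,-0.1,0],[0.5,-0.75,-0.1,0],[0.5,-1,-0.1,0]]]' 0 >/dev/null
$M '[[[0,-0.45,0,0],[0,-0.9,0,0],[0,-1,0,0],[0,-1,0,0]]]' >/dev/null
python3 - <<'E'
from h import *
im=snap('top','t8.png'); inserts(im,z=.024)
plan(.4418,-.1645,.1,87.8)
cv2.imwrite('pics/c9.png',cv2.resize(cv2.imread('pics/t8.png')[100:300,160:420],None,fx=3,fy=3,interpolation=2))
E
```

```text
time_s: 52.3
tcp_pos: [0.5581, 0.2086, 0.0203]
ee_rot: [[-0.999, 0.038, 0.001], [0.038, 0.999, 0.0], [-0.001, 0.0, -1.0]]
wrist_force: [-0.5, 0.5, -1.1]
gripper_width: 0.732
gripper_force: 30.0
wrist_force: [0.4, 0.4, -0.4]
gripper_width: 0.819
gripper_force: 0.0
(0.3911, 0.3691, 21.2, 83, 44, 373.0)
(0.4008, 0.6466, 22.9, 107, 87, 1303.5)
(0.4419, -0.271, -2.2, 71, 100, 1168.5)
(0.4422, -0.1633, -2.2, 70, 99, 1165.0)
(0.5251, 0.0148, 1.5, 135, 135, 2569.0)
(0.504, 0.2046, 3.4, 214, 74, 989.0)
t 53.8 shift [ 0.513 -1.768  0.098] turn -0.001 | tcp [0.5001 0.0101 0.1099] yawY 87.7 w 1.0 F [-0.4 -0.8 -0.5] j6 -112
```

View pics/c9.png

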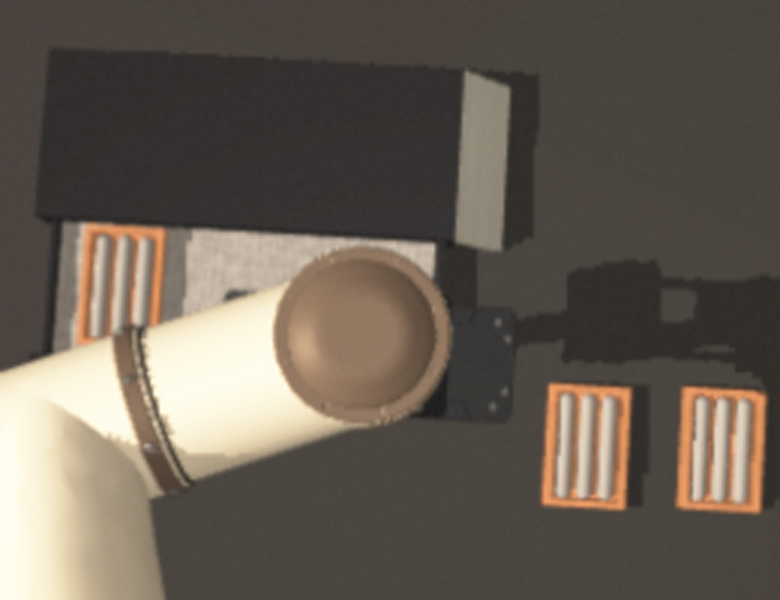

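The first insert sits in the left slot at crop (122,285), face up. Next is the one at (0.4418,-0.1645).

```bash
M="python3 -m pendant"
$M '[[[0.2,-0.42,0,0],[0.3,-0.85,0,0],[0.3,-0.9,0,0]]]' >/dev/null
$M '[[[0.2,-0.42,0,0],[0.21,-0.87,0.2,0],[0.21,-0.87,0.4,0],[0.21,-0.87,0.4,0]]]' >/dev/null
python3 - <<'E'
from h import *
plan(.4418,-.1645,.007,87.8)
E
```

```text
t 54.5 shift [-0.011 -0.003  0.608] turn -0.001 | tcp [ 0.441  -0.1642  0.0678] yawY 87.7 w 1.0 F [ 0.1  0.1 -0.1] j6 -92
```

```bash
M="python3 -m pendant"
$M '[[[-0.01,0,0.4,0],[-0.01,0,0.58,0],[-0.01,0,0.605,0],[-0.01,0,0.605,0]]]' >/dev/null
$M '[[[0,0,0,0],[0,0,0,0],[0,0,0,0],[0,0,0,0],[0,0,0,0],[0,0,0,0],[0,0,0,0]]]' 1 | sed -n '2p;5p;6p'
$M '[[[0,0,-0.3,0],[0,0,-0.6,0],[0,0,-0.9,0],[0,0,-0.9,0]]]' | tail -2
$M '[[[-0.15,0.4,0,0],[-0.3,0.8,0,0],[-0.35,0.9,0,0]]]' |tail -1
$M '[[[-0.15,0.4,0,0],[-0.3,0.8,0,0],[-0.35,0.9,0,0]]]' |tail -1
$M '[[[-0.15,0.4,0,0],[-0.3,0.8,0,0],[-0.35,0.9,0,0],[-0.35,0.9,0,0],[-0.35,0.9,0,0]]]' |tail -1
python3 - <<'E'
from h import *
plan(.5515,.110,.0185,87.8)
E
```

```text
tcp_pos: [0.4437, -0.1646, 0.01]
gripper_width: 0.726
gripper_force: 30.0
gripper_width: 0.727
gripper_force: 30.0
gripper_force: 30.0
gripper_force: 30.0
gripper_force: 30.0
t 57.0 shift [0.058 0.099 0.797] turn -0.0 | tcp [0.5571 0.1    0.0982] yawY 87.8 w 0.73 F [ 0.1 -0.1 -1.8] j6 -119
```

```bash
M="python3 -m pendant"
$M '[[[0.04,0.1,0,0],[0.04,0.1,0.3,0],[0.04,0.1,0.6,0],[0.04,0.1,0.72,0],[0.04,0.1,0.775,0],[0.04,0.1,0.775,0]]]' | sed -n '2p;4p;5p'
$M '[[[0,0,0,0],[0,0,0,0],[0,0,0,0]]]' 0.17 | tail -3
$M '[[[0,0,-0.2,0],[0,0,-0.5,0],[0,0,-0.8,0],[0,0,-0.8,0]]]' >/dev/null
$M '[[[0.2,-0.38,-0.1,0],[0.4,-0.75,-0.1,0],[0.4,-1,-0.1,0]]]' 0 >/dev/null
$M '[[[0.2,-0.45,0,0],[0.4,-0.9,0,0],[0.4,-1,0,0],[0.4,-1,0,0]]]' >/dev/null
python3 - <<'E'
from h import *
im=snap('top','t9.png'); inserts(im,z=.024)
plan(.4414,-.2732,.1,87.8)
cv2.imwrite('pics/c10.png',cv2.resize(cv2.imread('pics/t9.png')[150:250,160:340],None,fx=4,fy=4,interpolation=2))
E
```

```text
tcp_pos: [0.5549, 0.1111, 0.0219]
wrist_force: [-0.9, 0.1, -1.2]
gripper_width: 0.724
wrist_force: [-0.6, -0.4, -1.0]
gripper_width: 0.819
gripper_force: 0.0
(0.3849, 0.3557, -65.5, 61, 62, 579.5)
(0.4413, -0.2709, -2.2, 71, 99, 1153.5)
(0.4008, 0.6465, 23.2, 108, 87, 1309.5)
(0.4699, -0.1476, -43.8, 137, 138, 2579.0)
(0.5529, 0.1111, -2.1, 66, 99, 1086.5)
(0.5596, 0.2077, -2.3, 67, 100, 1086.0)
t 59.1 shift [ 0.188 -1.883  0.121] turn -0.001 | tcp [ 0.4676 -0.0858  0.1122] yawY 87.7 w 0.99 F [-0.   0.1 -0.1] j6 -102
```

Both sit well in the tray, at (0.553,0.111) and (0.560,0.208), parallel to it. Now the third.

```bash
M="python3 -m pendant"
$M '[[[0.1,-0.45,0,0],[0.1,-0.9,0,0],[0.1,-0.95,0,0]]]' >/dev/null
$M '[[[0.1,-0.45,0,0],[0.1,-0.93,0.2,0],[0.1,-0.93,0.4,0],[0.1,-0.93,0.4,0]]]' >/dev/null
python3 - <<'E'
from h import *
plan(.4414,-.2732,.007,87.8)
E
```

```text
t 59.8 shift [-0.029 -0.013  0.622] turn -0.001 | tcp [ 0.4388 -0.2719  0.0692] yawY 87.7 w 1.0 F [-0.1  0.5  0.2] j6 -78
```

```bash
M="python3 -m pendant"
$M '[[[-0.02,-0.01,0.4,0],[-0.02,-0.01,0.58,0],[-0.02,-0.01,0.62,0],[-0.02,-0.01,0.62,0]]]' >/dev/null
$M '[[[0,0,0,0],[0,0,0,0],[0,0,0,0],[0,0,0,0],[0,0,0,0],[0,0,0,0],[0,0,0,0]]]' 1 | sed -n '2p;5p;6p'
$M '[[[0,0,-0.3,0],[0,0,-0.6,0],[0,0,-0.9,0],[0,0,-0.9,0]]]' | tail -2
$M '[[[-0.15,0.4,0,0],[-0.3,0.8,0,0],[-0.33,0.97,0,0]]]' |tail -1
$M '[[[-0.15,0.4,0,0],[-0.3,0.8,0,0],[-0.33,0.97,0,0]]]' |tail -1
$M '[[[-0.15,0.4,0,0],[-0.3,0.8,0,0],[-0.33,0.97,0,0],[-0.33,0.97,0,0],[-0.33,0.97,0,0]]]' |tail -1
python3 - <<'E'
from h import *
plan(.5505,.0141,.0185,87.8)
E
```

```text
tcp_pos: [0.4425, -0.2737, 0.0106]
gripper_width: 0.721
gripper_force: 30.0
gripper_width: 0.726
gripper_force: 30.0
gripper_force: 30.0
gripper_force: 30.0
gripper_force: 30.0
t 62.4 shift [0.003 0.01  0.802] turn 0.0 | tcp [0.5509 0.0131 0.0987] yawY 87.8 w 0.73 F [-0.3  0.9 -0.9] j6 -110
```

```bash
M="python3 -m pendant"
$M '[[[0,0.01,0.3,0],[0,0.01,0.6,0],[0,0.01,0.72,0],[0,0.01,0.775,0],[0,0.01,0.78,0],[0,0.01,0.78,0]]]' | sed -n '2p;4p;5p'
$M '[[[0,0,0,0],[0,0,0,0],[0,0,0,0]]]' 0.17 | tail -3
$M '[[[0,0,-0.2,0],[0,0,-0.5,0],[0,0,-0.9,0],[0,0,-0.9,0]]]' >/dev/null
$M '[[[0.4,0,0,0],[0.8,0,0,0],[1,0,0,0],[1,0,0,0]]]' 1 >/dev/null
python3 - <<'E'
from h import *
im=snap('top','t10.png'); inserts(im,z=.024)
plan(.424,.116,.1,87.8)
cv2.imwrite('pics/c10.png',cv2.resize(cv2.imread('pics/t10.png')[110:250,160:340],None,fx=4,fy=4,interpolation=2))
E
```

```text
tcp_pos: [0.553, 0.0143, 0.0229]
wrist_force: [-1.1, 0.2, -1.0]
gripper_width: 0.728
wrist_force: [-0.7, 0.2, -0.3]
gripper_width: 0.819
gripper_force: 0.0
(0.3371, 0.3441, 13.7, 169, 68, 425.5)
(0.4007, 0.6463, 22.8, 108, 87, 1312.0)
(0.4872, 0.0316, 1.6, 229, 137, 3678.0)
(0.5529, 0.111, -2.1, 66, 99, 1088.0)
(0.5596, 0.2077, -2.3, 67, 100, 1086.0)
t 64.2 shift [0.313 0.966 0.123] turn 0.001 | tcp [0.4517 0.0183 0.1123] yawY 87.9 w 0.51 F [0.4 0.4 0.4] j6 -115
```

View pics/c10.png

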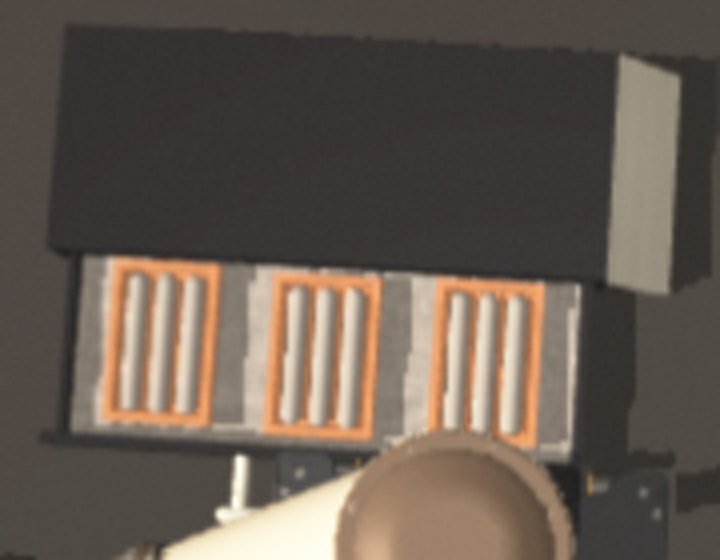

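All three lie flat, side by side and face up in the open tray, at crop x 160, 325 and 487. Now I shut it by pushing the handle.

```bash
M="python3 -m pendant"
$M '[[[0.2,0.4,0,0],[0.31,0.8,0,0],[0.31,0.966,0,0],[0.31,0.966,0,0]]]' 1 >/dev/null
$M '[[[0,0,0.4,0],[0,0,0.8,0],[0,0,0.98,0],[0,0,0.98,0]]]' |sed -n '2p;4p'
$M '[[[-0.1,0,0,0],[-0.2,0,0,0],[-0.3,0,0,0],[-0.4,0,0,0],[-0.5,0,0,0],[-0.6,0,0,0],[-0.7,0,0,0],[-0.8,0,0,0]]]' |sed -n '2p;4p'
$M '[[[-0.1,0,0,0],[-0.2,0,0,0],[-0.3,0,0,0],[-0.4,0,0,0],[-0.4,0,0,0]]]' |sed -n '2p;4p'
```

```text
tcp_pos: [0.424, 0.1144, 0.0114]
wrist_force: [0.7, -1.2, 0.3]
tcp_pos: [0.5057, 0.1128, 0.0141]
wrist_force: [-3.6, -0.8, 3.3]
tcp_pos: [0.5473, 0.1118, 0.0138]
wrist_force: [-0.2, -0.1, -0.6]
```

```bash
M="python3 -m pendant"
$M '[[[-0.04,0,0,0],[-0.07,0,0,0],[-0.07,0,0,0]]]' |sed -n '2p;4p'
$M '[[[-0.03,0,0,0],[-0.06,0,0,0],[-0.06,0,0,0]]]' |sed -n '2p;4p'
$M '[[[-0.03,0,0,0],[-0.05,0,0,0],[-0.05,0,0,0]]]' |sed -n '2p;4p'
```

```text
tcp_pos: [0.552, 0.1114, 0.0137]
wrist_force: [-2.7, 1.5, -0.3]
tcp_pos: [0.5535, 0.1109, 0.0135]
wrist_force: [-12.3, 7.0, 8.2]
tcp_pos: [0.5537, 0.1108, 0.0134]
wrist_force: [-26.9, 11.5, 17.1]
```

A hard stop at x=0.5535 means it's shut. Back off, lift clear and check.

```bash
M="python3 -m pendant"
$M '[[[0.1,0,0,0],[0.4,0,0,0],[0.6,0,-0.3,0],[0.6,0,-0.8,0],[0.6,-0.4,-1,0],[0.6,-0.8,-1,0],[0.6,-1,-1,0],[0.6,-1,-1,0]]]' |sed -n '2p;4p'
$M '[[[0,-0.4,0,0],[0,-0.8,0,0],[0,-1,0,0],[0,-1,0,0]]]' >/dev/null
$M '[[[0,-0.4,0,0],[0,-0.8,0,0],[0,-1,0,0],[0,-1,0,0]]]' >/dev/null
python3 - <<'E'
from h import *
im=snap('top','t11.png')
print(sense()['time_s'],sense()['tcp_pos'])
a=cv2.imread('pics/t0.png');b=cv2.imread('pics/t11.png')
cv2.imwrite('pics/c11.png',np.vstack([cv2.resize(b[90:300,0:350],(700,420))]))
print('jar/case diff',cv2.absdiff(a,b)[195:285,80:160].mean())
E
```

```text
tcp_pos: [0.4998, 0.0111, 0.1146]
wrist_force: [0.5, 0.4, -1.0]
68.8 [ 0.49217306 -0.18684253  0.11375276]
jar/case diff 31.776712962962964
```

View pics/c11.png

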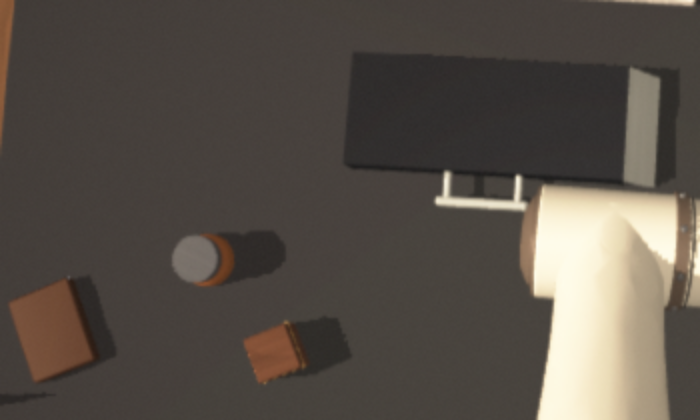

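The tray is flush, and the jar (98,220) and watch case (137,267) are where they began; the robot is clear. I hand in.

```bash
python3 -c "
from station import r
print(r.finish_job())"
```

```text
the job is handed in; nothing more can be done
None
```

I turned all three inserts face up against the slope and laid them side by side in the fully pulled-out tray, then pushed it shut; the jar and watch case did not move, and I handed the job in at about 69 s.

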